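Shuffle the sliding lids to open a well

ROBOT

A 6-joint arm with a two-finger parallel gripper is mounted at the origin on the work surface. World frame = base frame: x ahead of the robot, y to its left, z up, the work surface at z = 0. Lengths are in mm, angles in rad, forces in N, time in s.
With the tool pointing down it reaches from about 200 to 875 mm from the base axis. Payload 3.4 kg.
Tool frame: the origin (TCP) lies midway between the tips of the shut fingers; the grasp point (between the pads) lies 19 mm behind it; z points along the fingers, y is the line along which they close (so a half turn about z gives the same grasp; the last joint's range is limited). The gripper opens to 94 mm and grips with 3 to 60 N. Pads are 16 mm wide; open, the fingers measure 119 mm over their backs; the gripper's body (75 mm by 177 mm) begins 78 mm behind the grasp point.
Start: joints at [-1.41, 0.276, 1.505, -0, 1.361, -0.121], TCP at [159.898, -552.361, 165.893] pointing down, gripper open.
Joint ranges: [-2.89, 2.89], [-0.75, 2.08], [0.22, 2.7], [-1.18, 4.32], [0.11, 2.71], [-2.7, 2.7]. Speed limits (rad/s): [2.57, 2.57, 3.14, 3.14, 3.14, 3.14].

INTERFACE

Orientations are given as a unit quaternion [x, y, z, w].
In Python, from plant import bot gives the robot as it stands. Calls block until the motion is done:
- bot.move_ptp(position, orientation): joint-space move of the TCP to a pose.
- bot.line_to(position, rate=150, attitude=None): straight line of the TCP; attitude=None keeps the orientation; rate is the mean speed in mm/s.
- bot.move_j(angles): joint-space move.
- bot.set_gripper(opening, grip_force=None): finger opening in mm; grip_force is the grip in N (None keeps the last); returns when the fingers have stopped.
- bot.sleep(seconds).
- bot.inverse_kinematics(position, orientation): joint angles nearest the present ones, or None.
- bot.grab_frame(name): name is "scene" or "top" or "wrist"; returns (picture, depth): 420x560x3 uint8, red, green, blue; 420x560 float32, mm along the optical axis (not along the pixel's ray), 0 where there is no reading.
- bot.calibration(name): a dict with "vfov" (degrees; the focal length in pixels is half the picture's height over the tangent of half this angle, whatever the lens; pixels are square), "cx", "cy" (the principal point, pixels), "cam_to_world" (4x4, takes a point from camera to world coordinates); the wrist camera has in their place "hand_eye" (4x4, takes a point from camera to tool coordinates, whose origin is the TCP and whose axes are the flange's). Camera axes: x right, y down, z forward; pixel columns grow to the right and rows downward; lengths in mm; the calibration is good to about 2 mm. A picture is of the moment at which its call begins: read the wrist's pose just before it. calibration takes no time and is no camera call.
A pose or a line that the arm cannot do raises bot.IKError and nothing moves.
- bot.sign_off(): hands the job in; it is judged then, once.
Trained networks look in the newest picture that a camera, given by its name, has taken for a name from the list of things; names that differ only in an ending like _2 or _b are one class to them, and where a whole thing is asked for, a point or a joint stands for the part that bears it (a point fixed in the world has none). Each returns a list of dicts, best first, with "score" (0 to 1); they miss things now and then, are a little off and sometimes report something else, mostly with a low value. They report only what shows in the picture. A call takes as long as a camera call. They do not tell look-alikes from the thing itself.
- bot.boxes_of(camera, label): "point" ([column, row] in pixels, amid what is visible of it).
Readings, each from a call of its own:
- bot.current_clock(): time.
- bot.current_joints(): joint angles.
- bot.current_qd(): joint speeds.
- bot.current_joint_efforts(): joint torques, N m.
- bot.current_tcp_pos(): TCP position.
- bot.current_tool_rot(): TCP orientation.
- bot.current_contact_force(): force on the tool from outside, world axes, zero at the start.
- bot.current_torque(): the same for the moment, N m.
- bot.current_grip_width(): finger opening in mm.
- bot.current_grasp_force(): force on a finger pad.
Only numpy, scipy, OpenCV 4.12 (cv2) and the standard library are available. Lean on these libraries where they do the work, as an engineer would, in place of code of your own. Each camera call takes 0.05 s, during which the arm holds its last target. There are 200 camera calls.

TASK

Open the covered well diagonally opposite the open one in the white storage box: slide the lid with the long bar handle into the open place and press it up against the rubber stop ahead of it firmly enough that the stop clearly gives, without ramming it, then slide the lid with the square post handle into the place the bar lid left and press it against its stop in the same way. Slide the lids without lifting them, and leave the round-knob lid and everything else on the counter where they are.

Things in the scene. Friction and masses are not known exactly. Their poses are not given: they have to be found in the camera images.
- box: White plastic storage box, fixed, 231 x 231 mm, rim 60 mm high. Origin: centre of its underside, z up. A flat deck 45 mm above the counter has 2 x 2 wells (52 mm square, centred at x, y = +-44 mm). The lids slide on the deck between rails whose inner faces lie at x, y = +-95.5 mm. Lids on the +x or +y side start with their centre at about +53 mm on that axis, on the -x or -y side at about -30 mm.
- open_place (a point): Centre of the place without a lid at the start, at deck height: (-44, -44) mm in the box's frame, axes as the box's. The bar lid and the round lid flank it, either way round (read their positions); the post lid is diagonally opposite, at (+x, +y). So the bar lid slides along the box's -y or -x, whichever leads here, and the post lid then along the other of the two.
- near_rail: Rail on the box's -x side. Origin: middle of its inner face at deck height; its x axis points into the box. It carries two black rubber stop pads (36 mm wide, 9 mm high, one in line with each place) on one common sprung slide. With no load their faces stand 5 to 23 mm out from the inner face, different every time and not measured: find them by feel. The bare rail behind is hard.
- near_pads (a point): Middle of the near rail's inner face, 5.5 mm above the deck. Pads of both rails: spring 5 N per mm from first touch, no preload. A lid is pressed home once it has leant on its stop with over 7 N for 0.15 s (10 N is good); 14 N is too much. Weight put on a lid adds deck friction that never reaches the stop. A lid at its stop has its centre 32 to 54 mm from the box's centre towards that rail.
- right_rail: Rail on the box's -y side, the same as the near rail, with its own stop pads, set independently. Origin: middle of its inner face at deck height (box frame y = -95.5 mm). Its x axis points into the box.
- bar_lid_grip (a point): Wooden lid, 80 x 80 x 10 mm, with a handle shaped as an upright bar 16 mm (lid's x) by 52 mm (lid's y) and 34 mm tall on its middle. Point: on the handle's axis, 32 mm above the lid's underside (22 mm above its top face, handle top 12 mm above the point). Axes parallel to the box's. About 0.15 kg, loose on the deck.
- post_lid_grip (a point): The same lid with a square post handle, 22 x 22 mm and 34 mm tall. Point as for the bar lid.
- round_lid_grip (a point): The same lid with a round knob, 30 mm across and 34 mm tall; it stays where it is (within 12 mm). Point as for the bar lid.
- bar_lid: The bar lid itself; origin at the centre of its underside.
- post_lid: The post lid itself; origin at the centre of its underside.
- round_lid: The round lid itself; origin at the centre of its underside.
- cup: Red ceramic cup, 80 mm across, 85 mm tall, beside the box; bystander. Origin: centre of underside.
- glass_bowl: Small glass bowl, 110 mm across, 50 mm tall, beside the box; bystander. Origin: centre of underside.
- spice_jar: Small amber glass jar, 48 mm across, 85 mm tall, behind the box; bystander. Origin: centre of underside.
- mill: Dark wooden pepper mill, 56 mm across, 170 mm tall, at the right; bystander. Origin: centre of underside.
- oil_bottle: Green glass oil bottle, 64 mm across, 220 mm tall, back left; bystander. Origin: centre of underside.
- steamer: Steel couscous steamer basket, 220 mm across (270 over its handles), 120 mm tall, at the left; bystander. Origin: centre of underside.
There are look-alikes about, which are no part of the job. Leave any orange look-alike of the bar_lid alone.

How it is judged (in metres and radians):
On the way, in this order (a step that is already met when the one before it is completed fails the run):
1. the bar lid is in the place that was open and leans on the stop ahead of it with more than 7 N (x of bar_lid_grip in the frame of box below -0.022 m and y of bar_lid_grip in the frame of box below -0.022 m and ((x of round_lid_grip in the frame of box above 0.025 m and contact force between bar_lid and right_rail above 7 N) or (y of round_lid_grip in the frame of box above 0.025 m and contact force between bar_lid and near_rail above 7 N))), for 0.15 s.
2. the post lid is in the place the bar lid left and leans on the stop ahead of it with more than 7 N (((x of round_lid_grip in the frame of box above 0.025 m and x of post_lid_grip in the frame of box below -0.022 m and y of post_lid_grip in the frame of box above 0.025 m and contact force between post_lid and near_rail above 7 N) or (y of round_lid_grip in the frame of box above 0.025 m and y of post_lid_grip in the frame of box below -0.022 m and x of post_lid_grip in the frame of box above 0.025 m and contact force between post_lid and right_rail above 7 N))), for 0.15 s.
At the end, for the whole second after the job is handed in: The bar lid is in the place that was open (centre 22 mm or more from the box's centre towards both sprung rails); the post lid is where the bar lid was (22 mm or more towards its stop, 25 mm or more the other way across); the round lid is in its place; all lie on the deck at rest (x of bar_lid_grip in the frame of box below -0.022 m and y of bar_lid_grip in the frame of box below -0.022 m and ((x of round_lid_grip in the frame of box above 0.025 m and x of post_lid_grip in the frame of box below -0.022 m and y of post_lid_grip in the frame of box above 0.025 m) or (y of round_lid_grip in the frame of box above 0.025 m and y of post_lid_grip in the frame of box below -0.022 m and x of post_lid_grip in the frame of box above 0.025 m)) and linear speed of each of bar_lid, post_lid, round_lid below 0.01 m/s and z of each of bar_lid_grip, post_lid_grip, round_lid_grip in the frame of box below 0.08 m); the robot touches nothing.
It fails at once if a lid is pressed against a sprung rail with more than 14 N (contact force between any of bar_lid, post_lid, round_lid and near_rail above 14 N or contact force between any of bar_lid, post_lid, round_lid and right_rail above 14 N).
It fails at once if a lid is lifted more than 7 mm off the deck (z of any of bar_lid_grip, post_lid_grip, round_lid_grip in the frame of box above 0.084 m).
It fails at once if the round lid is moved more than 12 mm (distance of round_lid from where it was at the start of the episode above 0.012 m).
It fails at once if a bystander is moved more than 25 mm (distance of any of cup, glass_bowl, spice_jar, mill, oil_bottle, steamer from where it was at the start of the episode above 0.025 m).
It also fails if it takes over 67 s, if anything falls off the work surface, if the arm or the gripper's body presses on something with over 40 N, if the wrist force passes 120 N, or if a joint passes its speed limit or range.

## Working session

There is one attempt and no reset: what is moved stays moved. The work goes in short steps, each a Python script; the robot and the scene stay as the last script left them, time stands still between calls to the robot, and variables do not carry over. Pictures are saved under pics/ and viewed, at most 10 in all, crops included, and the job is handed in when it is done.

```bash
ls; mkdir -p pics; python3 - <<'E'
from plant import bot
import cv2,numpy as np
for n in ("top","scene"):
    p,d=bot.grab_frame(n); cv2.imwrite(f"pics/{n}0.png",p[:,:,::-1]); np.savez(f"{n}0.npz",p=p,d=d)
    c=bot.calibration(n); print(n,c)
    for l in ("box","bar_lid_grip","post_lid_grip","round_lid_grip","bar_lid"):
        print(l,[(np.round(b["point"]),round(b["score"],2)) for b in bot.boxes_of(n,l)])
print(bot.current_tool_rot(),bot.current_clock(),bot.calibration("wrist"))
E
```

```text
pics
top {'vfov': 43.149665034879625, 'cx': 277.5960491552157, 'cy': 205.47325419704595, 'cam_to_world': array([[ 1.05450399e-02, -9.92107446e-01,  1.24946457e-01,
         3.68430139e+02],
       [-9.99940671e-01, -1.08035673e-02, -1.39167893e-03,
         5.77951174e+01],
       [ 2.73056250e-03, -1.24924369e-01, -9.92162510e-01,
         1.39870745e+03],
       [ 0.00000000e+00,  0.00000000e+00,  0.00000000e+00,
         1.00000000e+00]])}
box [(array([259., 221.]), 0.67)]
bar_lid_grip [(array([234., 138.]), 0.81), (array([229., 223.]), 0.77), (array([140., 279.]), 0.74), (array([321., 285.]), 0.65), (array([217., 292.]), 0.58)]
post_lid_grip [(array([235., 188.]), 0.91)]
round_lid_grip [(array([265., 190.]), 0.87), (array([174., 228.]), 0.25)]
bar_lid [(array([322., 285.]), 0.81), (array([233., 219.]), 0.8), (array([215., 290.]), 0.65), (array([235., 134.]), 0.64), (array([140., 281.]), 0.58)]
scene {'vfov': 52.41791630177349, 'cx': 278.33828066671015, 'cy': 213.0418476005739, 'cam_to_world': array([[ 3.61177221e-01,  6.72975665e-01, -6.45488009e-01,
         1.42429452e+03],
   
[... 550 characters left out ...]
nd_lid_grip [(array([291., 217.]), 0.71)]
bar_lid [(array([300., 172.]), 0.87), (array([339., 260.]), 0.85), (array([308., 195.]), 0.75), (array([350., 161.]), 0.73), (array([228., 195.]), 0.63)]
[ 9.90088483e-01  1.40444981e-01 -1.52977996e-05  6.26810647e-05] 0.6 {'vfov': 59.127962624021734, 'cx': 284.10538649608554, 'cy': 209.30340141354395, 'hand_eye': array([[ 1.41648228e-03, -9.61756279e-01, -2.73903002e-01,
         7.91135767e+01],
       [ 9.99998848e-01,  1.51197119e-03, -1.37519976e-04,
         5.39900289e-01],
       [ 5.46394147e-04, -2.73902491e-01,  9.61757312e-01,
        -2.19051696e+02],
       [ 0.00000000e+00,  0.00000000e+00,  0.00000000e+00,
         1.00000000e+00]])}
```

View pics/top0.png

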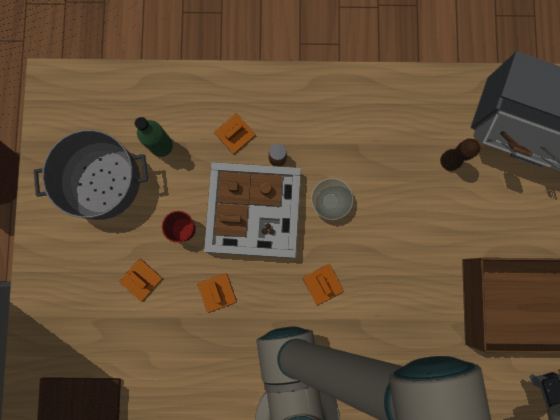

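View pics/scene0.png

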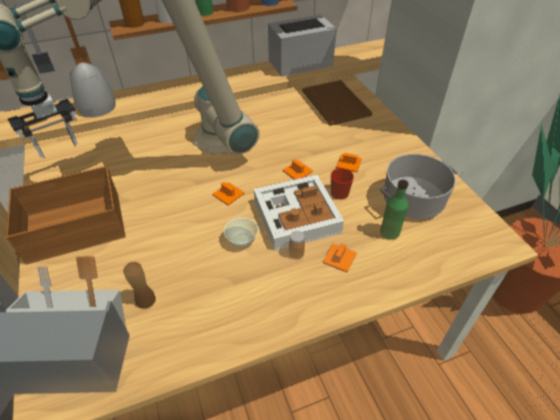

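The top view shows the box at about (253,210). The bar lid is at (231,221), on the -x/+y side. The post lid is at (235,188), the round lid at (265,190), and the open well at (267,228). So the bar lid slides along box -y to the right rail, and the post lid then slides along -x to the near rail. The orange copies lie outside the box.

```bash
cat > h.py <<'E'
from plant import bot
import numpy as np, cv2
from scipy.spatial.transform import Rotation as R
def quat(yaw,s=1):   # tool z down, tool y (closing) along s*box x
    y=s*np.array([np.cos(yaw),np.sin(yaw),0]); z=np.array([0,0,-1.]); x=np.cross(y,z)
    return R.from_matrix(np.c_[x,y,z]).as_quat()
def cloud(d,c,T):
    f=d.shape[0]/2/np.tan(np.radians(c["vfov"]/2))
    v,u=np.mgrid[:d.shape[0],:d.shape[1]]
    P=np.stack([(u-c["cx"])/f*d,(v-c["cy"])/f*d,d],-1)
    return P@T[:3,:3].T+T[:3,3]
def rim(p,W,ctr,rad=190):
    hsv=cv2.cvtColor(p,cv2.COLOR_RGB2HSV)
    m=(hsv[...,1]<60)&(hsv[...,2]>90)&(abs(W[...,2]-60)<9)&(np.hypot(*(W[...,:2]-ctr).transpose(2,0,1))<rad)
    m=cv2.morphologyEx(m.astype(np.uint8),cv2.MORPH_OPEN,np.ones((2,2)))>0
    (cx,cy),(w,h),a=cv2.minAreaRect(W[m][:,:2].astype(np.float32))
    a=(a+45)%90-45
    return np.array([cx,cy]),(w,h),np.radians(a),m
E
python3 - <<'E'
from h import *
z=np.load("top0.npz"); c=bot.calibration("top"); W=cloud(z["d"],c,c["cam_to_world"])
print(W[210,253],W[221,231],W[188,235])
ctr,wh,a,m=rim(z["p"],W,W[210,253,:2]); print(ctr,wh,np.degrees(a),m.sum())
for s in (1,-1):
    for h in (220,75): print(s,h,bot.inverse_kinematics([*ctr,h],quat(a,s)))
E
```

```text
[526.42943821 118.85096954  45.71704053] [493.64797548 171.16473818  86.04504331] [576.22656544 162.74620329  88.53627634]
[511.31970215 120.50473785] (239.54232788085938, 278.2597351074219) -3.2295227050781254 2447
1 220 [ 9.89552246e-02  1.73983040e-01  1.50874589e+00 -4.44089210e-16
  1.45886373e+00  1.55321029e-01]
1 75 [ 9.89552246e-02  2.70925812e-01  1.75283398e+00 -4.44089210e-16
  1.11783286e+00  1.55321029e-01]
-1 220 None
-1 75 None
```

```bash
python3 - <<'E'
from h import *
p0=bot.current_tcp_pos(); bot.line_to([p0[0],p0[1],250]); 
bot.move_ptp([515,125,220],quat(np.radians(-3)))
T=np.eye(4); T[:3,3]=bot.current_tcp_pos(); T[:3,:3]=R.from_quat(bot.current_tool_rot()).as_matrix()
p,d=bot.grab_frame("wrist"); c=bot.calibration("wrist"); W=cloud(d,c,T@c["hand_eye"])
np.savez("w0.npz",p=p,d=d,W=W); cv2.imwrite("pics/w0.png",p[:,:,::-1])
for l in ("bar_lid_grip","post_lid_grip","round_lid_grip"):
    for b in bot.boxes_of("wrist",l):
        u,v=np.round(b["point"]).astype(int); print(l,u,v,round(b["score"],2),np.round(W[v,u],1))
ctr,wh,a,m=rim(p,W,np.array([515,125])); print(ctr,wh,np.degrees(a),m.sum())
print(bot.current_clock(),bot.current_contact_force())
E
```

```text
bar_lid_grip 267 132 0.95 [501.8 179.2  89.5]
bar_lid_grip 480 120 0.86 [724.8 176.2  37.1]
bar_lid_grip 183 327 0.78 [370.8 -73.   10.9]
bar_lid_grip 105 107 0.76 [334.9 209.9  44. ]
post_lid_grip 349 138 0.95 [577.7 169.7  89.3]
post_lid_grip 330 333 0.22 [565.4 -97.1   3.9]
post_lid_grip 430 232 0.15 [659.9  71.2  85.1]
round_lid_grip 345 214 0.87 [573.6  95.7  88.3]
[538.82904053 101.55302429] (265.68780517578125, 250.8112030029297) -2.9709243774414062 14108
4.2083 [0.0574566  0.10405012 0.30512146]
```

View pics/w0.png

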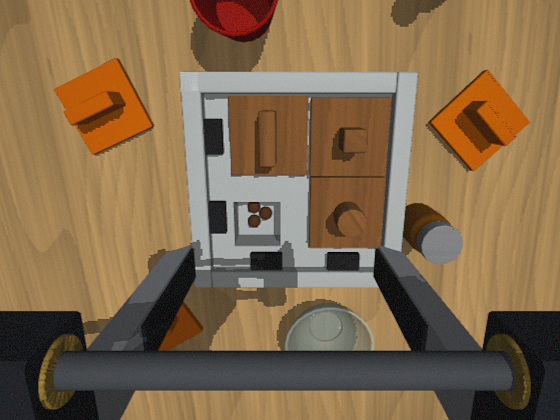

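The wrist view confirms the layout: bar (267,135), post (351,139), round knob (350,220), and the open well with peppercorns (257,220). The near pads are on the left at (213,137) and (218,216), and the right pads are at the bottom at (266,260) and (343,260). Next I fit the handle tops.

```bash
cat >> h.py <<'E'
def fit(p,W,ctr,rad,lo,hi,brown=True):
    hsv=cv2.cvtColor(p,cv2.COLOR_RGB2HSV)
    m=(abs(W[...,2]-(lo+hi)/2)<(hi-lo)/2)&(np.hypot(*(W[...,:2]-ctr).transpose(2,0,1))<rad)
    if brown: m&=hsv[...,1]>80
    (x,y),(w,h),a=cv2.minAreaRect(W[m][:,:2].astype(np.float32)); 
    q=np.median(W[m],axis=0)
    return np.round([x,y,w,h,(a+45)%90-45,q[2],m.sum()],1)
def look(name):
    T=np.eye(4); T[:3,3]=bot.current_tcp_pos(); T[:3,:3]=R.from_quat(bot.current_tool_rot()).as_matrix()
    p,d=bot.grab_frame("wrist"); c=bot.calibration("wrist"); W=cloud(d,c,T@c["hand_eye"])
    cv2.imwrite(f"pics/{name}.png",p[:,:,::-1]); return p,W
E
python3 - <<'E'
from h import *
z=np.load("w0.npz"); p,W=z["p"],z["W"]
for n,c,r in (("bar",(501.8,176),34),("post",(577.7,169.7),24),("round",(573.6,95.7),24)): print(n,"top",fit(p,W,c,r,85,95),"lid",fit(p,W,c,62 if n!="bar" else 60,49,61))
m=np.zeros(p.shape[:2],bool); m[65:290,175:420]=1
# rim outer edges, upper/left/right visible
for v in (110,150,190): 
    r=np.where((abs(W[v,:,2]-60)<5)&m[v]&(p[v].min(-1)>90))[0]; print(v,W[v,r.min()].round(1),W[v,r.max()].round(1))
for u in (230,290,350):
    r=np.where((abs(W[:,u,2]-60)<5)&m[:,u]&(p[:,u].min(-1)>90))[0]; print(u,W[r.min(),u].round(1),W[r.max(),u].round(1))
E
```

```text
bar top [501.2 172.6  50.8  15.4  -3.4  89.1 944. ] lid [ 5.024e+02  1.724e+02  7.870e+01  1.177e+02 -3.000e+00  5.520e+01
  6.094e+03]
post top [583.9 166.8  21.4  22.3  -3.2  89.1 564. ] lid [ 5.693e+02  1.582e+02  9.970e+01  1.076e+02 -3.300e+00  5.520e+01
  8.070e+03]
round top [579.6  87.1  29.1  26.9  35.9  89.1 634. ] lid [5.731e+02 9.720e+01 9.790e+01 1.199e+02 9.000e-01 5.520e+01 6.274e+03]
110 [417.3 202.8  58. ] [647.  190.9  60.1]
150 [415.3 163.3  57.9] [644.8 151.5  59.5]
190 [413.6 121.8  59.4] [642.3 109.8  59.6]
230 [468.4 235.6  59.2] [447.6   8.8  60.3]
290 [526.2 232.6  59. ] [515.3   4.4  60.9]
350 [583.9 229.5  60.1] [583.    0.8  60.9]
```

```bash
cat >> h.py <<'E'
YAW=np.radians(-3.2); XB=np.array([np.cos(YAW),np.sin(YAW),0]); YB=np.array([-np.sin(YAW),np.cos(YAW),0])
def F(n=4):
    f=[]
    for _ in range(n): f.append(bot.current_contact_force()); bot.sleep(0.01)
    return np.mean(f,0)
def creep(dirn,limit=22,target=9.8,step=0.4):
    """advance along dirn until the force against it rises by target over the free-sliding level"""
    base=[]; start=np.array(bot.current_tcp_pos()); cmd=start.copy(); n=0
    while n*step<limit:
        n+=1; bot.line_to(start+dirn*step*n,rate=12); f=-F()@dirn
        base_f=np.median(base[:8]) if len(base)>=3 else f
        trav=(np.array(bot.current_tcp_pos())-start)@dirn
        print(f"{n*step:.1f}:{trav:.1f}:{f:.1f}",end=" ")
        if f-base_f<1.5: base.append(f)
        if f-base_f>=target: break
    print("\nbase",base_f,"f",f); return f-base_f
E
python3 - <<'E'
from h import *
q=quat(YAW)
b=np.array([501.2,172.6,59.])
bot.set_gripper(56); bot.move_ptp(b+[0,0,80],q); bot.line_to(b,rate=120)
print(F()); bot.set_gripper(0,35); print(bot.current_grip_width(),bot.current_grasp_force(),F(),bot.current_tcp_pos(),bot.current_clock())
bot.line_to(b-YB*20,rate=50); print(F()@np.c_[XB,YB,[0,0,1]])
bot.line_to(b-YB*78,rate=60); print(F()@np.c_[XB,YB,[0,0,1]],bot.current_grip_width(),bot.current_clock())
E
```

```text
[-0.1482668  -0.36793638  0.22177624]
0.3216977715808953 0.0 [-0.08589786  0.18103422 -0.1769866 ] [501.18975048 172.59224562  58.97482913] 7.25
[-0.17100224  0.4658452   0.34811509]
[ 0.07111924  0.32813149 -0.02598054] 0.07962711000965246 8.9833
```

The grip width is 0, so the fingers closed on nothing. I'm taking a look.

```bash
python3 - <<'E'
from h import *
p=look("w1")[0]
t=np.array(bot.current_tcp_pos()); print(t,bot.current_tool_rot(),quat(YAW))
q,d=bot.grab_frame("scene"); cv2.imwrite("pics/s1.png",np.hstack([cv2.resize(p,(400,300)),cv2.resize(q[120:300,200:440],(400,300))])[:,:,::-1])
E
```

```text
[496.88195847  95.05101167  59.0012083 ] [ 7.26428632e-01  6.87241905e-01  7.38217635e-05 -3.39580575e-05] [0.72657467 0.68708751 0.         0.        ]
```

View pics/s1.png

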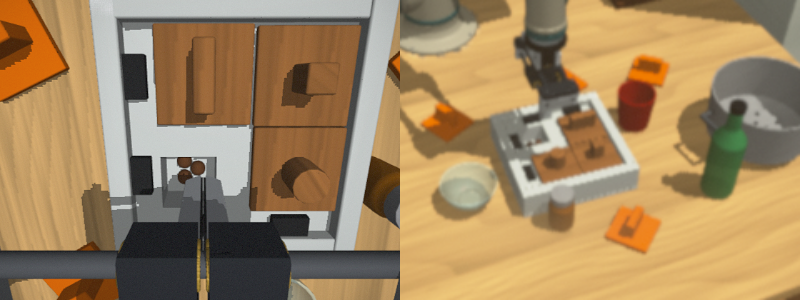

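```bash
python3 - <<'E'
from h import *
t=np.array(bot.current_tcp_pos()); p,W=look("w1b")
for n,c,r in (("bar",(501.8,176),34),("post",(583,167),24),("round",(579.6,87),24)): print(n,"top",fit(p,W,c,r,85,95))
c=bot.calibration("wrist")
for v in range(225,330,8): print(v,[tuple(W[v,u].round(0)) for u in (276,280,284,288,292)])
f=210/np.tan(np.radians(c["vfov"]/2)); T=np.eye(4);T[:3,3]=t;T[:3,:3]=R.from_quat(bot.current_tool_rot()).as_matrix()
for pt in (t,t+[0,0,19]):
    q=np.linalg.inv(T@c["hand_eye"])@[*pt,1]; print(q[:2]/q[2]*f+[c["cx"],c["cy"]],q[2])
E
```

```text
bar top [ 5.011e+02  1.721e+02  5.200e+01  1.590e+01 -2.700e+00  8.910e+01
  3.475e+03]
post top [ 583.2  166.3   21.8   22.6   -3.3   89.1 2088. ]
round top [ 580.    86.    29.2   29.6   34.9   89.1 2153. ]
225 [(np.float64(490.0), np.float64(87.0), np.float64(14.0)), (np.float64(493.0), np.float64(86.0), np.float64(12.0)), (np.float64(496.0), np.float64(84.0), np.float64(7.0)), (np.float64(499.0), np.float64(84.0), np.float64(6.0)), (np.float64(502.0), np.float64(84.0), np.float64(7.0))]
233 [(np.float64(490.0), np.float64(84.0), np.float64(22.0)), (np.float64(493.0), np.float64(83.0), np.float64(21.0)), (np.float64(496.0), np.float64(83.0), np.float64(20.0)), (np.float64(498.0), np.float64(78.0), np.float64(7.0)), (np.float64(502.0), np.float64(77.0), np.float64(6.0))]
241 [(np.float64(490.0), np.float64(78.0), np.float64(23.0)), (np.float64(492.0), np.float64(77.0), np.float64(22.0)), (np.float64(495.0), np.float64(76.0), np.float64(20.0)), (np.float64(498.0), np.float64(71.0), np.float64(6.0)), (np.float64(501.0), np.float64(71.0), np.float64(5.0))]
249 [(np.float64(493.0), np.
[... 2654 characters left out ...]
4(203.0))]
321 [(np.float64(496.0), np.float64(128.0), np.float64(206.0)), (np.float64(495.0), np.float64(102.0), np.float64(165.0)), (np.float64(493.0), np.float64(31.0), np.float64(55.0)), (np.float64(498.0), np.float64(102.0), np.float64(166.0)), (np.float64(500.0), np.float64(126.0), np.float64(203.0))]
329 [(np.float64(496.0), np.float64(128.0), np.float64(208.0)), (np.float64(495.0), np.float64(101.0), np.float64(168.0)), (np.float64(493.0), np.float64(25.0), np.float64(55.0)), (np.float64(498.0), np.float64(101.0), np.float64(169.0)), (np.float64(500.0), np.float64(124.0), np.float64(204.0))]
[284.89967373 235.15138345] 232.36757134078155
[284.97641186 246.34788352] 214.09272036208853
```

View pics/w1b.png

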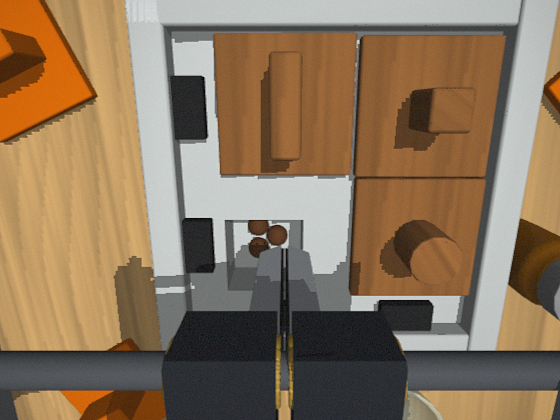

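The picture and depth agree that the fingertips are really near z ≈ 100 while the reported TCP z is 59. The whole hand sits about 43 mm higher than reported, so the fingers shut above the handle and nothing moved. I'll check the offset by lightly touching the bare deck at the box centre.

```bash
python3 - <<'E'
from h import *
C=np.array([528.3,117.5,0]); g=C-6*XB-7*YB
t=np.array(bot.current_tcp_pos()); bot.line_to([t[0],t[1],70]); bot.line_to(g+[0,0,70]); 
bot.line_to(g+[0,0,20],rate=60); b=F()[2]; print(b)
z=20
while z>-12:
    z-=1; bot.line_to(g+[0,0,z],rate=15); f=F(3)[2]-b
    if abs(f)>2.5: break
print(z,bot.current_tcp_pos(),f); bot.line_to(g+[0,0,70],rate=100); print(bot.current_clock())
E
```

```text
-0.11833979647468515
5 [522.096466   110.87649485   5.65051794] 5.45190475550099
15.675
```

The deck contact came at a reported z of 5.6, against a true 45, so the offset is about +39.4 mm. I'll grasp with that correction.

```bash
cat >> h.py <<'E'
DZ=39.4
E
python3 - <<'E'
from h import *
b=np.array([501.2,172.4,60-DZ]); M=np.c_[XB,YB,[0,0,1]]
bot.line_to(b+[0,0,50],rate=200); bot.set_gripper(56); bot.line_to(b,rate=100)
print(F()); bot.set_gripper(0,35); w=bot.current_grip_width(); print(w,bot.current_grasp_force(),F()@M,bot.current_tcp_pos(),bot.current_clock())
if 12<w<20:
    bot.line_to(b-YB*20,rate=50); print(F()@M)
    bot.line_to(b-YB*78,rate=60); print(F()@M,bot.current_grip_width(),bot.current_clock())
E
```

```text
[0.24020753 0.08084632 0.32083513]
15.681954644526451 35.00016689300537 [-0.18935549 -0.30470055  0.43012825] [501.30799963 172.4054871   20.68408283] 18.5417
[ 0.083635   -2.99202847  2.9398115 ]
[ 0.25134422 -1.23882059  4.42053059] 15.739378332025243 20.275
```

```bash
python3 - <<'E'
from h import *
M=np.c_[XB,YB,[0,0,1]]
t=np.array([501.2,172.4,60-DZ])-YB*78
bot.sleep(.2); print(F()@M,bot.current_tcp_pos())
bot.line_to(t+[0,0,.3],rate=10); bot.sleep(.2); print(F()@M,bot.current_tcp_pos())
d=creep(-YB,limit=30); bot.sleep(.25); print(F()@M,bot.current_tcp_pos(),bot.current_clock())
E
```

```text
[-0.56292462 -3.48781541  4.70140506] [496.89146363  93.81973748  20.68848757]
[-0.03999599 -1.34874111  1.34731181] [496.64727963  94.63540203  20.67364713]
0.4:-0.0:0.1 0.8:0.2:2.5 1.2:1.0:2.7 1.6:1.6:2.8 2.0:2.0:2.7 2.4:2.4:2.5 2.8:2.8:2.3 3.2:3.2:2.6 3.6:3.6:2.8 4.0:4.1:2.7 4.4:4.4:2.9 4.8:4.8:2.7 5.2:5.2:2.3 5.6:5.6:3.0 6.0:6.0:2.5 6.4:6.4:3.1 6.8:6.8:2.8 7.2:7.2:3.1 7.6:7.6:2.8 8.0:8.0:3.5 8.4:8.4:3.0 8.8:8.9:3.1 9.2:9.2:3.1 9.6:9.6:3.0 10.0:10.0:3.4 10.4:10.4:3.1 10.8:10.8:3.1 11.2:11.2:3.6 11.6:11.6:3.8 12.0:11.8:5.1 12.4:12.0:5.6 12.8:12.2:5.9 13.2:12.3:6.7 13.6:12.4:7.4 14.0:12.5:7.5 14.4:12.7:8.6 14.8:12.8:8.8 15.2:12.9:10.0 15.6:13.1:10.2 16.0:13.2:11.0 16.4:13.4:11.7 16.8:13.5:12.7 
base 2.5401976879945645 f 12.663780407939587
[-0.60034722 12.66448671  4.87137516] [495.93622951  81.15928719  20.94236429] 33.175
```

The bar lid touched its stop at about 11.6 mm of creep and now presses with about 9.5 N net, having given 1.9 mm. I'll back off, release, and do the post lid.

```bash
cat >> h.py <<'E'
def creep2(dirn,limit=28,target=9.6):
    start=np.array(bot.current_tcp_pos()); s=0; base=[]; log=[]
    while s<limit:
        s+=0.4 if (len(base)>2 and log[-1][2]-np.median(base[-6:])>1.2) else 1.0
        bot.line_to(start+dirn*s,rate=15); f=-F(3)@dirn
        log.append((s,(np.array(bot.current_tcp_pos())-start)@dirn,f))
        r=f-np.median(base[-6:]) if len(base)>2 else 0
        if r<1.2 and s>1.5: base.append(f)
        if r>=target: break
    print([tuple(np.round(l,1)) for l in log],"base",np.median(base[-6:]),"f",f)
E
python3 - <<'E'
from h import *
M=np.c_[XB,YB,[0,0,1]]
t=np.array(bot.current_tcp_pos()); bot.line_to(t+YB*1.2,rate=30); print(F()@M)
bot.set_gripper(40); bot.line_to(t+YB*1.2+[0,0,50],rate=150)
b=np.array([583.5,166.5,60.3-DZ])
bot.line_to(b+[0,0,50],rate=200); bot.set_gripper(52); bot.line_to(b,rate=100)
bot.set_gripper(0,40); w=bot.current_grip_width(); print(w,F()@M,bot.current_tcp_pos(),bot.current_clock())
if 18<w<26:
    bot.line_to(b-XB*81.5,rate=70); bot.sleep(.1); print(F()@M,bot.current_grip_width(),bot.current_clock())
    t=np.array(bot.current_tcp_pos())
E
```

```text
[0.53265161 4.78480546 1.54291627]
21.480189799321813 [ 0.13575806 -0.08117604  1.97163977] [583.77544446 166.51311852  21.24830441] 37.0167
[0.30493431 0.49833229 7.72988716] 21.955944348974317 38.4667
```

```bash
python3 - <<'E'
from h import *
M=np.c_[XB,YB,[0,0,1]]
t=np.array([583.5,166.5,60.8-DZ])-XB*81.5
bot.line_to(t,rate=15); print(F()@M,bot.current_tcp_pos())
creep2(-XB); bot.sleep(.25); print(F()@M,bot.current_tcp_pos(),bot.current_grip_width(),bot.current_clock())
E
```

```text
[0.62542961 0.37474821 4.84324683] [501.52184838 171.14540375  21.27943556]
[(np.float64(1.0), np.float64(1.0), np.float64(2.2)), (np.float64(2.0), np.float64(2.1), np.float64(1.9)), (np.float64(3.0), np.float64(3.2), np.float64(1.4)), (np.float64(4.0), np.float64(4.2), np.float64(1.7)), (np.float64(5.0), np.float64(5.3), np.float64(1.8)), (np.float64(6.0), np.float64(6.3), np.float64(1.2)), (np.float64(7.0), np.float64(7.3), np.float64(1.2)), (np.float64(8.0), np.float64(7.8), np.float64(2.9)), (np.float64(8.4), np.float64(8.0), np.float64(3.8)), (np.float64(8.8), np.float64(8.4), np.float64(4.6)), (np.float64(9.2), np.float64(8.6), np.float64(5.3)), (np.float64(9.6), np.float64(8.7), np.float64(5.2)), (np.float64(10.0), np.float64(8.8), np.float64(5.8)), (np.float64(10.4), np.float64(8.9), np.float64(6.3)), (np.float64(10.8), np.float64(9.0), np.float64(6.9)), (np.float64(11.2), np.float64(9.1), np.float64(6.7)), (np.float64(11.6), np.float64(9.1), np.float64(7.6)), (np.float64(12.0), np.float64(9.2), np.float64(8.3)), (np.float64(12.4), np.float64(9.4), np.float64(8.2)), (np.float64(12.8), np.float64(9.4), np.float64(8.7)), (np.float64(13.2), np.float64(9.5), np.float64(8.9)), (np.float64(13.6), np.float64(9.6), np.float64(9.7)), (np.float64(14.0), np.float64(9.7), np.float64(9.5)), (np.float64(14.4), np.float64(9.8), np.float64(10.2)), (np.float64(14.8), np.float64(9.9), np.float64(10.7)), (np.float64(15.2), np.float64(9.9), np.float64(11.3))] base 1.5737057143539577 f 11.33202677561883
[10.94612626 -0.53140822 -5.01175516] [491.63189969 171.91747548  21.93759978] 21.590207003914344 46.1917
```

```bash
python3 - <<'E'
from h import *
M=np.c_[XB,YB,[0,0,1]]
t=np.array(bot.current_tcp_pos()); t[2]-=.5; u=t+XB*1.2; bot.line_to(u,rate=30); print(F()@M)
bot.set_gripper(42); bot.line_to(u+[0,0,60],rate=150); bot.line_to([515,125,190],rate=200); bot.sleep(.3)
p,W=look("w2"); C=np.array([528.3,117.5])
for n,c,r in (("bar",(496.5,83),34),("post",(492.5,172),24),("round",(579.6,87),24)):
    q=fit(p,W,c,r,85,95); print(n,q,(q[:2]-C)@XB[:2],(q[:2]-C)@YB[:2])
print(bot.current_clock())
E
```

```text
[ 4.58875324  0.14643791 -1.8609117 ]
bar [495.9  83.4  52.   15.9  -3.4  89.  918. ] -30.445967439229275 -35.85544682038406
post [493.7 171.5  22.5  21.6  -1.3  89.1 662. ] -37.56041171032736 51.984377193063516
round [580.2  86.1  28.7  28.8  41.8  89.1 789. ] 53.571870917830246 -28.453903886169
48.775
```

View pics/w2.png

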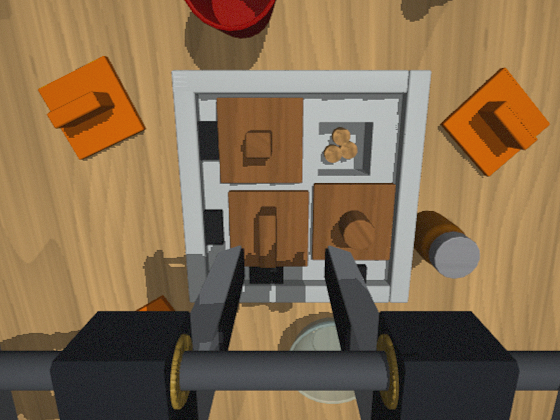

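The picture shows the opposite well open at (345,148), the post lid at its stop (258,145), the bar lid at its stop (267,230), and the round lid unmoved (355,232). All lids lie flat and the hand is clear.

```bash
python3 -c "
from plant import bot
print(bot.sign_off())"
```

```text
the job is handed in; nothing more can be done
None
```

The job is handed in, with no verdict returned: the bar lid and then the post lid were each slid home and pressed on their stops at about 10 N by the wrist force reading, the well diagonally opposite is open, and the round lid stayed in place.

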